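Press a round flask down in the sprung head of a vortex mixer

TASK

Get the stock solution mixing on the touch-start vortex mixer: first fit the blue flask ring, spigot down, fully home in the pocket of the mixer's sprung head and let go of it, then lift the amber flask out of its cork ring, set it upright in the blue ring and press it straight down until the head is at the bottom of its spring travel. Finish while still holding the flask pressed down like that, touching only the flask, and leave the orange ring, the clear bottle and the tub where they stand.

Things in the scene. Friction and masses are not known exactly. Their poses are not given: they have to be found in the camera images.
- mixer: Vortex mixer, fixed to the bench: dark base 155 x 130 mm, white housing, 88 mm high to its deck, knob and switch on its front (own -x side). Above the deck a round grey head (66 mm across) stands on three coil springs, centred on the mixer. Origin: centre of its underside on the bench, z up.
- head_mouth (a point): Centre of the mouth of the round pocket in the mixer's head, level with the head's rim: 125 mm above the bench with the head up; it moves with the head. The pocket is 52 mm across and 12 mm deep; the head is 66 mm across outside.
- head (a joint): How far the sprung head is pressed down: 0 m up (rest), 0.010 m at the bottom stop. It starts to give at about 4.5 N and needs about 11 N to reach the stop (650 N/m), the weight of ring and flask included; on its own that weight does not lower it.
- blue_ring: Blue plastic flask ring, loose, round, 60 g, 32 mm high: solid spigot 48 mm across, 10 mm high (its lowest 5 mm taper to 42 mm), under a collar 60 mm across, 22 mm high, with an open 48 mm bore in its top for the amber flask. Spigot down. Home, the collar's underside rests on the head's rim (keep fingertips above it) and the origin is 10 mm below head_mouth. Origin: centre of underside, z up.
- flask: Amber glass round-bottom flask, white stopper, about 160 g, upright in the cork ring: bulb 64 mm across, straight neck 28 mm across from 60 to 114 mm above the origin, stopper 32 mm across up to 128 mm. The origin is 15 mm above the bench in the cork ring; seated in the blue ring, 21 mm above that ring's origin. Origin: lowest point of the bulb, z up along the neck.
- flask_bulb (a point): Centre of the flask's bulb, 32 mm above the flask's origin.
- cork_ring: Cork ring, 82 mm across, 48 mm bore, 26 mm high, fixed to the bench, in which the flask stands at the start. Origin: centre of its underside.
- orange_ring: Orange flask ring for a smaller flask: like the blue one but with a 34 mm bore. To be left alone. Origin: centre of its underside.
- bottle: Clear glass bottle with a black cap, 68 mm across, 135 mm high, standing on the bench. To be left alone. Origin: centre of its underside.
- tub: Cream plastic tub with a white lid, 93 mm across, 108 mm high, standing on the bench. To be left alone. Origin: centre of its underside.

How it is judged:
On the way:
1. the blue ring is fully home in the head's pocket and let go of, before the flask is in it (z of blue_ring in the frame of head_mouth below -0.008 m and horizontal distance between blue_ring and head_mouth below 0.004 m and angle between blue_ring's own z axis and vertical below 0.06 rad and contact force between the fingers and blue_ring below 0.2 N and contact force between flask and blue_ring below 0.1 N), for 0.2 s.
At the end, for the whole second after the job is handed in: Fingers hold the flask upright (0.15 rad), seated in the blue ring (5 mm), pushing over 5 N; head still and over 8 of 10 mm down; blue ring home in the pocket (2 mm deep, 4 mm aside); robot touches neither ring nor mixer; orange ring, bottle, tub within 30 mm of their starts (value of joint head above 0.008 m and velocity of joint head between -0.01 and 0.01 m/s and z of blue_ring in the frame of head_mouth below -0.008 m and horizontal distance between blue_ring and head_mouth below 0.004 m and angle between blue_ring's own z axis and vertical below 0.06 rad and horizontal distance between flask_bulb and blue_ring below 0.005 m and z of flask_bulb in the frame of blue_ring between 0.049 and 0.057 m and angle between flask's own z axis and vertical below 0.15 rad and contact force between flask and blue_ring above 5 N and contact force between the fingers and flask above 3 N and contact force between each of the arm, the fingers and blue_ring below 0.5 N and contact force between each of the arm, the fingers and mixer below 0.5 N and distance of each of orange_ring, bottle, tub from where it was at the start of the episode below 0.03 m); the arm keeps its last pose, push and grip.
It fails at once if the orange ring, the bottle or the tub is shoved more than 30 mm or knocked over (distance of any of orange_ring, bottle, tub from where it was at the start of the episode above 0.03 m or angle between any of orange_ring, bottle, tub's own z axis and vertical above 0.5 rad).
It also fails if it takes over 51 s, if anything falls off the work surface, if the arm or the gripper's body presses on something with over 40 N, if the wrist force passes 120 N, or if a joint passes its speed limit or range.

ROBOT

A 6-joint arm with a two-finger parallel gripper is mounted at the origin on the work surface. World frame = base frame: x ahead of the robot, y to its left, z up, the work surface at z = 0. Lengths are in m, angles in rad, forces in N, time in s.
With the tool pointing down it reaches from about 0.3 to 0.825 m from the base axis. Payload 5.4 kg.
Tool frame: the origin (TCP) lies on the centre line of the jaws, within the pads' length; the fingertips stand 22 mm ahead of it and the grasp point (between the pads) lies 3 mm ahead of it; z points along the fingers, y is the line along which they close (so a half turn about z gives the same grasp; the last joint's range is limited). The gripper opens to 92 mm and grips with 3 to 60 N. Pads are 20 mm wide; open, the fingers measure 128 mm over their backs; the gripper's body (75 mm by 189 mm) begins 69 mm behind the grasp point.
Start: joints at [0.956, 0.158, 1.597, -0, 1.386, -0.21], TCP at [0.226, 0.529, 0.237] pointing down, gripper open.
Joint ranges: [-2.91, 2.91], [-0.94, 2.29], [0.18, 2.7], [-1.29, 4.43], [0.17, 2.64], [-3, 3]. Speed limits (rad/s): [2.57, 2.57, 3.14, 3.14, 3.14, 3.14].

INTERFACE

Orientations are given as a rotation vector (axis times angle).
In Python, from workcell import * gives the robot as it stands. Calls block until the motion is done:
- goto(position, orientation): joint-space move of the TCP to a pose.
- line_to(position, rot=None, max_speed=0.15): straight line of the TCP; rot=None keeps the orientation; max_speed is the mean speed in m/s.
- set_joints(angles): joint-space move.
- set_gripper(opening, newtons=None): opening from 0.0 (shut) to 1.0 (fully open); newtons is the grip in N (None keeps the last); returns when the fingers have stopped.
- hold(seconds).
- inverse_kinematics(position, orientation): joint angles nearest the present ones, or None.
- read_camera(name): name is "scene" or "top" or "wrist"; returns a dict with "pixels" (420x560x3 uint8, blue, green, red), "fx", "fy", "cx", "cy" (pixels), "R" (3x3) and "t" (3): a world point X has camera coordinates R X + t. Camera axes: x right, y down, z forward; pixel columns grow to the right and rows downward; lengths in m; the calibration is good to about 2 mm. A picture is of the moment at which its call begins. There is no depth.
A pose or a line that the arm cannot do raises MotionError and nothing moves.
- job_done(): hands the job in; it is judged then, once.
Trained networks look in a picture, given as the dict that the camera call returned (one of the last four; its "shot" number tells which), for a name from the list of things; names that differ only in an ending like _2 or _b are one class to them, and where a whole thing is asked for, a point or a joint stands for the part that bears it (a point fixed in the world has none). Each returns a list of dicts, best first, with "p" (0 to 1); they miss things now and then, are a little off and sometimes report something else, mostly with a low value. They report only what shows in the picture. A call takes as long as a camera call.
- cut_out(query, picture): "region" (420x560 bool, what is visible of it).
- place_of(query, picture): "location" ([x, y, z] in m, in the coordinates of the camera as it stood for that picture, good to about 4 mm: a listed point, or the origin of a listed thing).
Readings, each from a call of its own:
- current_clock(): time.
- current_joints(): joint angles.
- current_joint_vel(): joint speeds.
- current_effort(): joint torques, N m.
- current_ee_pos(): TCP position.
- current_tool_rot(): TCP orientation.
- current_contact_force(): force on the tool from outside, world axes, zero at the start.
- current_ft_torque(): the same for the moment, N m.
- current_opening(): opening from 0.0 (shut) to 1.0 (fully open).
- current_grip_force(): force on a finger pad.
Only numpy, scipy, OpenCV 4.12 (cv2) and the standard library are available. Lean on these libraries where they do the work, as an engineer would, in place of code of your own. Each camera call takes 0.05 s, during which the arm holds its last target. There are 200 camera calls.

## Working session

There is one attempt and no reset: what is moved stays moved. The work goes in short steps, each a Python script; the robot and the scene stay as the last script left them, time stands still between calls to the robot, and variables do not carry over. Pictures are saved under pics/ and viewed, at most 10 in all, crops included, and the job is handed in when it is done.

```bash
mkdir -p pics
cat > h.py <<'E'
from workcell import *
import numpy as np, cv2
from scipy.spatial.transform import Rotation as Ro
def W(c,l): return np.array(c["R"]).T@(np.array(l)-np.array(c["t"]))
def down(yaw): # tool z down, tool y axis at angle yaw in world
    y=np.array([np.cos(yaw),np.sin(yaw),0]);z=np.array([0,0,-1.]);x=np.cross(y,z)
    return Ro.from_matrix(np.c_[x,y,z]).as_rotvec()
def ray_at_z(c,u,v,z):
    R=np.array(c["R"]);o=-R.T@np.array(c["t"])
    d=R.T@np.array([(u-c["cx"])/c["fx"],(v-c["cy"])/c["fy"],1]);return o+d*(z-o[2])/d[2]
def find(names,cams):
    for k in cams:
        c=read_camera(k)
        for n in names:
            for r in place_of(n,c)[:2]: print(k,n,round(r["p"],2),np.round(W(c,r["location"]),4))
E
python3 - <<'E'
from h import *
p=[read_camera(k)["pixels"] for k in("scene","top")]
cv2.imwrite("pics/a.png",cv2.resize(p[0],(800,600)));cv2.imwrite("pics/b.png",cv2.resize(p[1],(800,600)))
find(["mixer","head_mouth","blue_ring","flask","cork_ring","orange_ring","bottle","tub"],["scene","top"])
print(current_tool_rot(),down(0),current_clock())
E
```

```text
scene mixer 0.83 [5.296e-01 2.936e-01 4.000e-04]
scene blue_ring 0.76 [ 0.4818 -0.1805  0.0009]
scene flask 0.82 [ 0.6049 -0.2981  0.0117]
scene orange_ring 0.6 [ 0.5912 -0.0338 -0.0019]
scene orange_ring 0.57 [0.5298 0.291  0.125 ]
scene bottle 0.97 [0.4219 0.1041 0.    ]
scene tub 0.63 [0.7886 0.0761 0.0028]
top mixer 0.56 [ 0.5308  0.2957 -0.002 ]
top mixer 0.19 [ 0.5944 -0.0286 -0.0023]
top head_mouth 0.66 [0.5279 0.2945 0.128 ]
top blue_ring 0.62 [ 0.486  -0.1822  0.0041]
top flask 0.73 [ 0.6058 -0.2995  0.0169]
top cork_ring 0.93 [ 0.6052 -0.2952 -0.0028]
top cork_ring 0.47 [0.4239 0.107  0.0051]
top orange_ring 0.6 [ 0.595  -0.0272 -0.001 ]
top bottle 0.93 [0.4225 0.1074 0.0017]
top tub 0.68 [ 0.7917  0.0799 -0.0039]
[-6.31560718e-01 -3.07742709e+00  6.93817987e-06] [2.22144147 2.22144147 0.        ] 1.0
```

View pics/a.png

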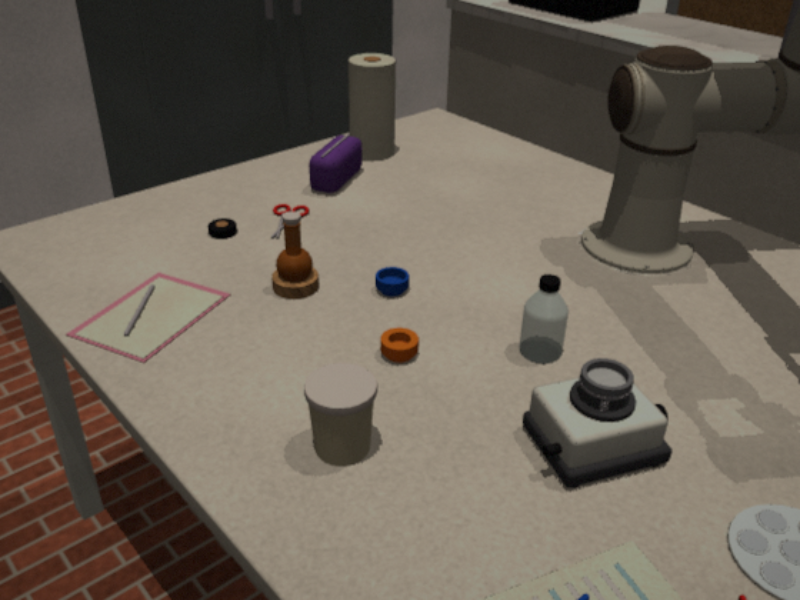

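View pics/b.png

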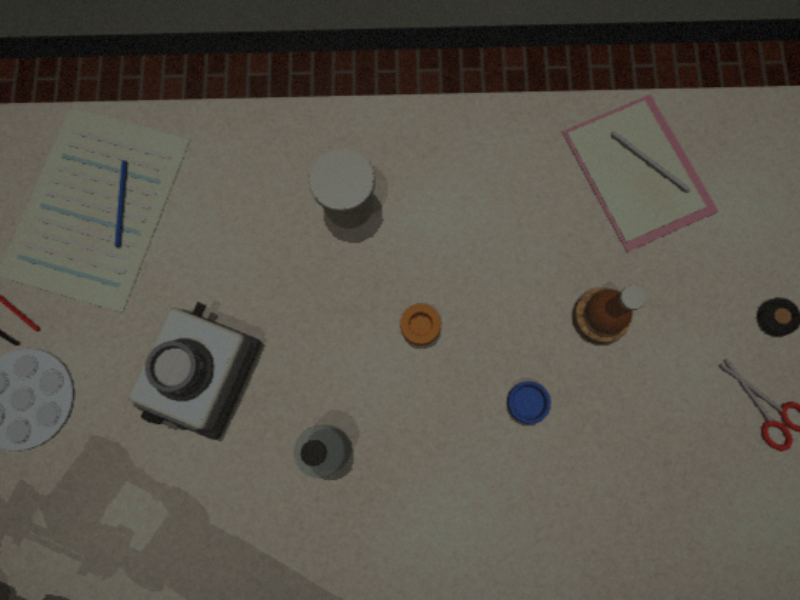

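Run:
```python
from h import *
print(Ro.from_rotvec(current_tool_rot()).as_matrix()[:,1])
for n,p in dict(head=(.529,.294),ring=(.484,-.181),flask=(.605,-.297)).items():
    for y in np.arange(-90,90,30):
        q=inverse_kinematics([*p,.33],down(np.radians(y)));print(n,y,None if q is None else np.round(q,2)[[0,5]])
def look(p,z,yaw,names,f):
    goto([*p,z],down(yaw));hold(.3);c=read_camera("wrist");cv2.imwrite(f,c["pixels"])
    for n in names:
        for r in place_of(n,c)[:1]: print(n,round(r["p"],2),np.round(W(c,r["location"]),4))
    print(current_ee_pos(),current_clock(),-np.array(c["R"]).T@c["t"])
a=np.arctan2(.294,.529)
look((.529,.294),.36,a+np.pi/2,["head_mouth","mixer"],"pics/c.png")
a=np.arctan2(-.181,.484)
look((.484,-.181),.26,a+np.pi/2,["blue_ring","flask"],"pics/d.png")
```

```text
[ 3.93859172e-01  9.19170796e-01 -1.00215490e-05]
head -90 [0.31 1.88]
head -60 [0.31 1.36]
head -30 [0.31 0.83]
head 0 [0.31 0.31]
head 30 [ 0.31 -0.22]
head 60 [ 0.31 -0.74]
ring -90 [-0.59  0.98]
ring -60 [-0.59  0.46]
ring -30 [-0.59 -0.07]
ring 0 [-0.59 -0.59]
ring 30 [-0.59 -1.12]
ring 60 [-0.59 -1.64]
flask -90 [-0.64  0.94]
flask -60 [-0.64  0.41]
flask -30 [-0.64 -0.11]
flask 0 [-0.64 -0.64]
flask 30 [-0.64 -1.16]
flask 60 [-0.64 -1.68]
head_mouth 0.67 [0.5313 0.2957 0.1225]
mixer 0.81 [ 0.5328  0.2959 -0.0036]
[0.52886489 0.2942074  0.35998332] 2.9417 [0.45670581 0.25591151 0.50754919]
blue_ring 0.56 [ 0.4781 -0.1742 -0.0008]
flask 0.62 [ 0.6066 -0.2975  0.0153]
[ 0.48407099 -0.18086293  0.26002759] 5.1667 [ 0.40711819 -0.15158868  0.40774834]
```

View pics/c.png

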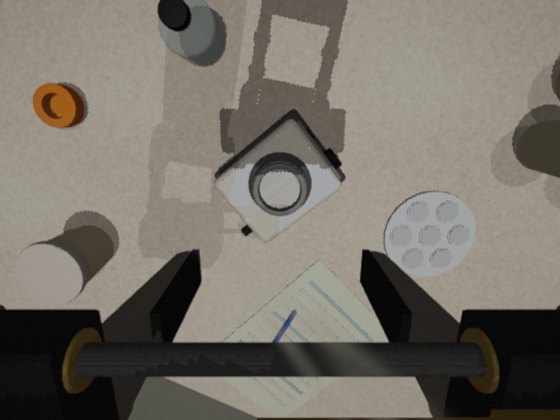

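View pics/d.png

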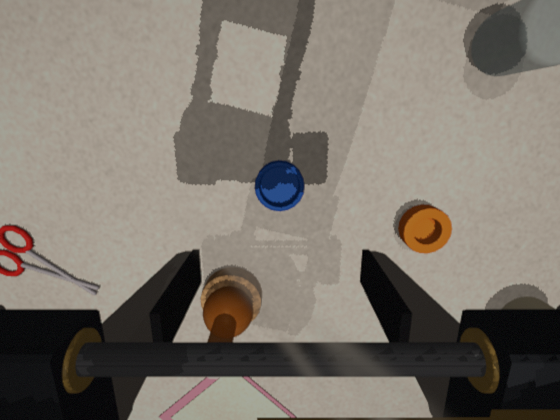

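```bash
cat >> h.py <<'E'
from scipy.optimize import least_squares
def proj(c,P):
    q=P@np.array(c["R"]).T+np.array(c["t"]);return np.c_[c["fx"]*q[:,0]/q[:,2]+c["cx"],c["fy"]*q[:,1]/q[:,2]+c["cy"]]
def cen(h):
    m=cv2.moments(h.astype(np.float32).reshape(-1,1,2));return np.array([m["m10"],m["m01"]])/m["m00"],m["m00"]
def fit(c,mask,r,z0,z1,p0):
    n,l,s,_=cv2.connectedComponentsWithStats(mask.astype(np.uint8));k=1+np.argmax(s[1:,4])
    v,u=np.nonzero(l==k);g,A=cen(cv2.convexHull(np.c_[u,v].astype(np.float32)))
    t=np.linspace(0,2*np.pi,73)
    def hull(p): return cen(cv2.convexHull(np.vstack([np.c_[p[0]+r*np.cos(t),p[1]+r*np.sin(t),0*t+z] for z in(z0,z1)])[:].astype(np.float64).astype(np.float32).reshape(-1,3) @ np.eye(3,dtype=np.float32) if 0 else proj(c,np.vstack([np.c_[p[0]+r*np.cos(t),p[1]+r*np.sin(t),0*t+z] for z in(z0,z1)])).astype(np.float32)))
    s=least_squares(lambda p:hull(p)[0]-g,p0,diff_step=1e-3);return s.x,A/hull(s.x)[1]
E
# tidy the hull helper
python3 - <<'E'
s=open('h.py').read();i=s.index("    def hull(p)");j=s.index("    s=least_squares")
open('h.py','w').write(s[:i]+"""    def hull(p):
        P=np.vstack([np.c_[p[0]+r*np.cos(t),p[1]+r*np.sin(t),0*t+z] for z in(z0,z1)])
        return cen(cv2.convexHull(proj(c,P).astype(np.float32)))
"""+s[j:])
E
python3 - <<'E'
from h import *
for k in("wrist","top","scene"):
    c=read_camera(k);hsv=cv2.cvtColor(c["pixels"],cv2.COLOR_BGR2HSV)
    m=cv2.inRange(hsv,(105,130,25),(128,255,255))>0
    for r in cut_out("blue_ring",c)[:1]:
        print(k,"net",r["p"],fit(c,r["region"],.03,.01,.032,[.482,-.18]))
        print(k,"hsv",fit(c,m&cv2.dilate(r["region"].astype(np.uint8),np.ones((9,9))).astype(bool),.03,.01,.032,[.482,-.18]))
    for r in cut_out("head_mouth",c)[:1]:
        v,u=np.nonzero(r["region"]);print(k,"head",r["p"],u.min(),u.max(),v.min(),v.max(),len(u))
    if k=="top": g=c
    for n in ("flask",):
        for r in place_of(n,c)[:1]: print(k,n,W(c,r["location"]))
P=g["pixels"];u,v=proj(g,np.array([[.53,.295,.125]]))[0].astype(int);print(u,v)
a=cv2.resize(P[v-40:v+40,u-40:u+40],(560,560),interpolation=cv2.INTER_CUBIC)
p=cv2.imread("pics/c.png")[147:227,240:320]
cv2.imwrite("pics/e.png",np.hstack([cv2.resize(a,(400,400)),cv2.resize(p,(400,400),interpolation=cv2.INTER_CUBIC)])*1)
print(u-40,v-40)
E
```

```text
wrist net 0.6 (array([ 0.47850534, -0.17928976]), 0.9395111908831789)
wrist hsv (array([ 0.47918568, -0.17960536]), 0.888844130131283)
wrist flask [ 0.60620398 -0.29444602  0.01783011]
top net 0.79 (array([ 0.47393518, -0.18115025]), 0.7004149469424131)
top hsv (array([ 0.47345941, -0.18142479]), 0.5656511634208158)
top head 0.83 102 140 239 274 1091
top flask [ 0.60625751 -0.30212371  0.01640731]
scene net 0.74 (array([ 0.48321476, -0.17716392]), 0.9292414978027554)
scene hsv (array([ 0.48260769, -0.17946189]), 0.8507365296290712)
scene head 0.94 406 443 251 280 955
scene flask [ 0.60513654 -0.29926137  0.01137773]
118 256
78 216
```

View pics/e.png

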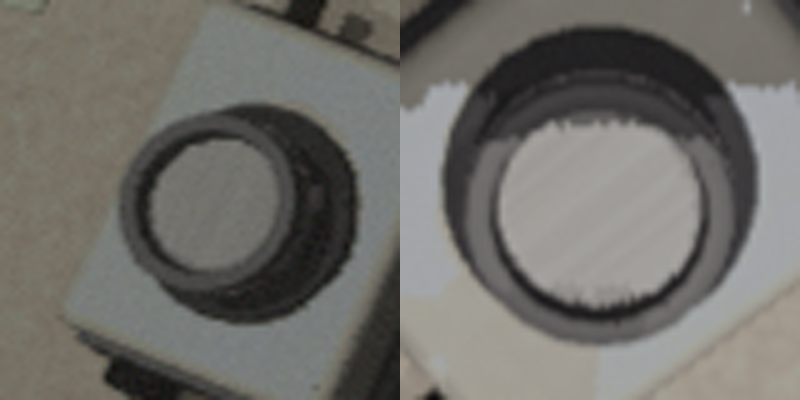

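Run:
```python
from h import *
c=read_camera("wrist")
Rt=Ro.from_rotvec(current_tool_rot()).as_matrix(); K=np.array(c["R"])@Rt   # cam<-tool
cw=dict(c); R1=Ro.from_rotvec(down(np.arctan2(.294,.529)+np.pi/2)).as_matrix(); cw["R"]=K@R1.T; cw["t"]=-cw["R"]@np.array([.45670581,.25591151,.50754919])
print("wrist head",ray_at_z(cw,280,188.8,.125))
ct=read_camera("top");print("top head",ray_at_z(ct,119.5,256,.125))
p=np.array([.481,-.180]); y1,y2=np.radians([-75,15])
goto([*p,.12],down(y1)); line_to([*p,.035])
set_gripper(.5,4); hold(.2);o1=current_opening(); set_gripper(.85)
line_to([*p,.065]); goto([*p,.065],down(y2)); line_to([*p,.035],max_speed=.08)
set_gripper(.5,20);hold(.2);print(o1,current_opening(),current_grip_force(),current_clock())
line_to([*p,.3]);print(current_contact_force())
find(["blue_ring"],["wrist","scene"])
```

```text
wrist head [0.52733905 0.29518502 0.125     ]
top head [0.53043115 0.29266522 0.125     ]
0.6596604714287081 0.6358677655650677 20.00053346157074 12.85
[-0.50427841  0.5605992  -1.57349037]
scene blue_ring 0.74 [ 0.4809 -0.1811  0.266 ]
```

Run:
```python
from h import *
h=np.array([.5295,.2943]); y=np.arctan2(.294,.529)+np.radians(-75)
y=np.radians(15)
goto([.5,0,.32],down(y)); goto([*h,.22],down(y)); hold(.3)
f0=np.array(current_contact_force())
line_to([*h,.166],max_speed=.1)
for z in np.arange(.163,.1485,-.002):
    line_to([*h,z],max_speed=.04); f=np.array(current_contact_force())-f0
    print(round(z,3),np.round(f,2),np.round(current_ft_torque(),2),np.round(current_ee_pos(),4))
    if f[2]>9: break
print(current_clock())
c=read_camera("scene");u,v=proj(c,np.array([[*h,.13]]))[0].astype(int)
cv2.imwrite("pics/f.png",cv2.resize(c["pixels"][v-60:v+50,u-70:u+70],(700,550),interpolation=cv2.INTER_CUBIC))
```

```text
0.163 [ 0.34 -0.78  0.47] [-0.03  0.1  -0.02] [0.5297 0.2944 0.1634]
0.161 [ 0.38 -0.46 -0.17] [-0.11  0.05  0.02] [0.5294 0.2943 0.1609]
0.159 [-0.26 -0.35 -0.22] [-0.09  0.02  0.01] [0.5294 0.2943 0.1588]
0.157 [-0.44 -0.03 -0.38] [-0.05  0.08  0.01] [0.5294 0.2942 0.1568]
0.155 [ 0.88 -0.35  0.49] [-0.02 -0.15 -0.03] [0.5297 0.2943 0.155 ]
0.153 [ 3.46 -0.45 -0.69] [-0.02 -0.43  0.04] [0.5298 0.2943 0.153 ]
0.151 [ 2.42 -0.17 -0.56] [ 0.04 -0.52 -0.  ] [0.5298 0.2943 0.151 ]
0.149 [ 1.09 -0.81  4.73] [-0.2  -0.14  0.04] [0.5299 0.2944 0.1498]
19.9083
```

View pics/f.png

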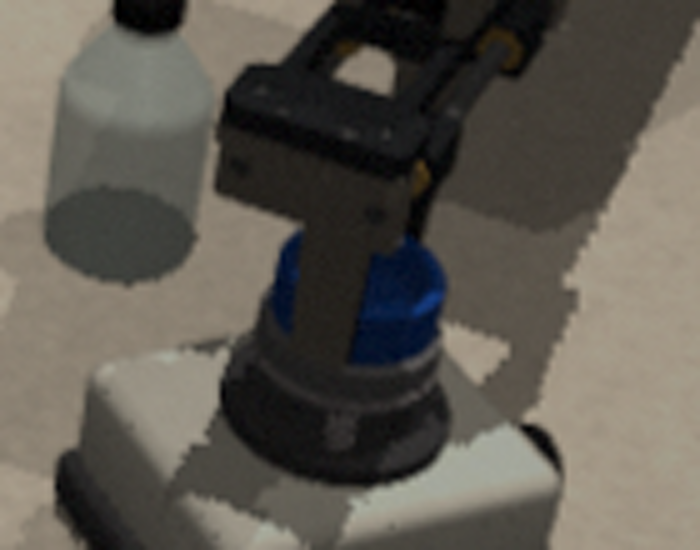

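Run:
```python
from h import *
set_gripper(.85);hold(.3)
e=current_ee_pos();line_to([e[0],e[1],.24],max_speed=.2)
f=np.array([.606,-.298]); y=np.radians(-30)
goto([.5,0,.33],down(y));
for k in("top","scene"):
    c=read_camera(k)
    for r in place_of("blue_ring",c)[:1]: print(k,"ring",W(c,r["location"]))
    for r in cut_out("blue_ring",c)[:1]: print(fit(c,r["region"],.03,.125,.147,[.53,.294]))
    for r in place_of("flask",c)[:1]: print(k,W(c,r["location"]))
    if k=="scene": cv2.imwrite("pics/g.png",cv2.resize(c["pixels"],(800,600)))
goto([*f,.27],down(y));hold(.3)
c=read_camera("wrist")
for r in place_of("flask",c)[:1]: print("wrist",r["p"],W(c,r["location"]))
for r in place_of("flask_bulb",c)[:1]: print("wrist bulb",r["p"],W(c,r["location"]))
cv2.imwrite("pics/h.png",c["pixels"]);print(current_clock())
```

```text
top ring [0.53164602 0.29498826 0.11945333]
(array([0.53015154, 0.29278363]), 0.9296788651772798)
top [ 0.60409453 -0.30009073  0.01670485]
scene ring [0.52920697 0.29403108 0.11400065]
(array([0.51755637, 0.17840999]), 2.244094270342515)
scene [ 0.60441984 -0.30050439  0.01060233]
wrist 0.69 [ 0.60291098 -0.29861198  0.01595542]
wrist bulb 0.7 [ 0.60655269 -0.2989255   0.04783472]
24.6
```

View pics/g.png

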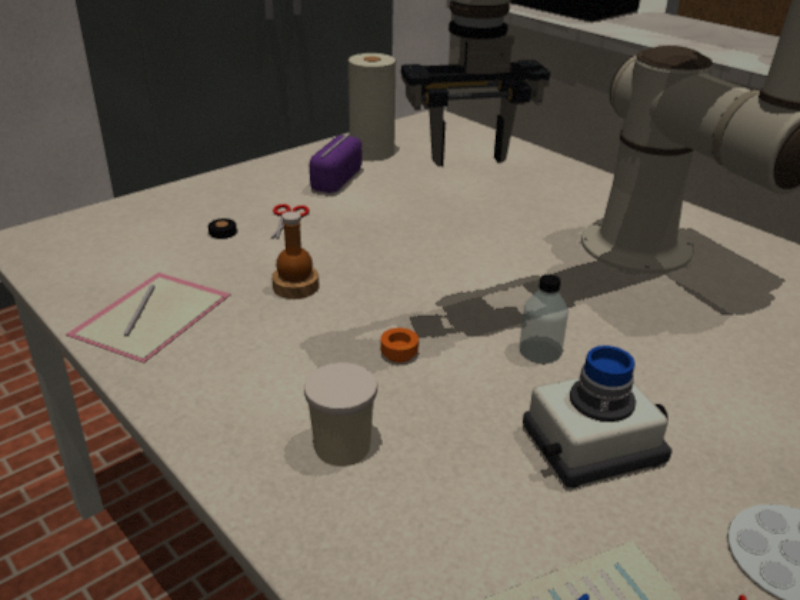

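View pics/h.png

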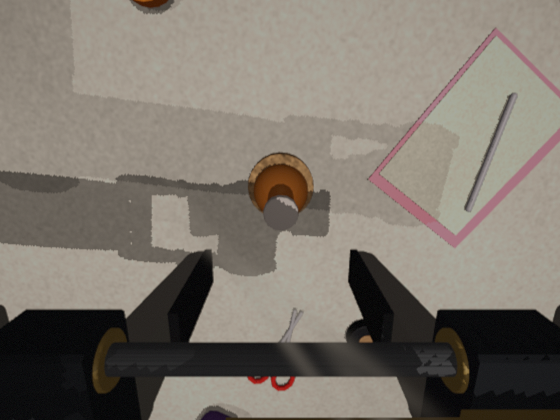

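Run:
```python
from h import *
y=np.radians(-30)
c=read_camera("wrist");s=ray_at_z(c,281,211.5,.143)[:2];print(s)
f=np.array([.605,-.299]); f=(f+s)/2 if np.linalg.norm(s-f)<.008 else f
print(f)
set_gripper(.6);line_to([*f,.2],max_speed=.2);line_to([*f,.106],max_speed=.12)
set_gripper(.1,40);hold(.2);print(current_opening(),current_grip_force(),current_contact_force())
line_to([*f,.34],max_speed=.2);hold(.2);print(current_contact_force(),current_clock(),current_ee_pos())
for k in("wrist","top","scene"):
    c=read_camera(k)
    for n in("flask","flask_bulb"):
        for r in place_of(n,c)[:1]: print(k,n,round(r["p"],2),np.round(W(c,r["location"])-np.array(current_ee_pos()),4))
```

```text
[ 0.60621291 -0.29505327]
[ 0.60560646 -0.29702663]
0.3316209560115755 40.00040888786316 [-0.43832316 -0.32643542  1.64000705]
[-0.25111193 -0.0437291  -1.0475031 ] 28.8167 [ 0.60529441 -0.29683568  0.33873894]
wrist flask 0.57 [ 0.0003 -0.0036 -0.0913]
wrist flask_bulb 0.74 [ 0.0009 -0.0015 -0.0606]
top flask 0.92 [-0.0035 -0.0035 -0.088 ]
top flask_bulb 0.57 [-0.0034 -0.0016 -0.0617]
scene flask 0.91 [-0.0001 -0.002  -0.0925]
scene flask_bulb 0.85 [ 0.0005  0.0019 -0.0589]
```

Run:
```python
from h import *
h=np.array([.5306,.2956]); y=np.radians(-30)
goto([.52,0,.38],down(y)); goto([*h,.29],down(y)); hold(.3)
f0=np.array(current_contact_force())
line_to([*h,.234],max_speed=.1)
for z in np.arange(.230,.206,-.002):
    line_to([*h,z],max_speed=.04); f=np.array(current_contact_force())-f0
    print(round(z,3),np.round(f,2),np.round(current_ft_torque(),2),np.round(current_ee_pos(),4))
    if f[2]>15: break
hold(.3);print(np.array(current_contact_force())-f0,current_grip_force(),current_ee_pos(),current_clock())
c=read_camera("scene");u,v=proj(c,np.array([[*h,.16]]))[0].astype(int)
cv2.imwrite("pics/i.png",cv2.resize(c["pixels"][v-60:v+50,u-70:u+70],(700,550),interpolation=cv2.INTER_CUBIC))
find(["flask_bulb","flask","blue_ring","head_mouth"],["scene","top"])
```

```text
0.23 [-0.22  0.4   0.33] [-0.07  0.05  0.03] [0.5307 0.2956 0.2303]
0.228 [-2.05 -0.63  3.63] [-0.08  0.24 -0.04] [0.531  0.2957 0.2289]
0.226 [-0.65 -0.6   5.8 ] [-0.14  0.14  0.02] [0.5309 0.2956 0.2265]
0.224 [-1.33 -0.87  7.09] [-0.16  0.24 -0.04] [0.5309 0.2956 0.2245]
0.222 [-0.84 -1.29  7.65] [-0.2   0.29  0.  ] [0.5309 0.2957 0.2227]
0.22 [-1.92 -0.76  9.23] [-0.13  0.33 -0.1 ] [0.531  0.2957 0.2211]
0.218 [-1.78 -0.7  10.43] [-0.21  0.38 -0.  ] [0.5311 0.2958 0.2194]
0.216 [-3.52 -0.94 13.81] [-0.21  0.48  0.02] [0.5315 0.296  0.2186]
0.214 [-4.39 -0.75 19.57] [-0.21  0.87 -0.01] [0.5321 0.2964 0.2184]
[-4.93536334 -1.36072089 19.58420015] 40.002615451812744 [0.53210761 0.29640499 0.21835769] 35.2
scene flask_bulb 0.77 [0.5285 0.3003 0.1557]
scene flask 0.94 [0.5291 0.2922 0.1242]
scene blue_ring 0.73 [0.5266 0.294  0.1076]
scene head_mouth 0.74 [0.5306 0.2934 0.1134]
top flask_bulb 0.71 [0.5287 0.2969 0.1575]
top flask_bulb 0.41 [0.5299 0.2932 0.0025]
top flask 0.76 [0.5315 0.2943 0.1276]
top blue_ring 0.45 [0.5328 0.2916 0.1102]
top head_mouth 0.79 [0.5279 0.2948 0.1159]
```

View pics/i.png

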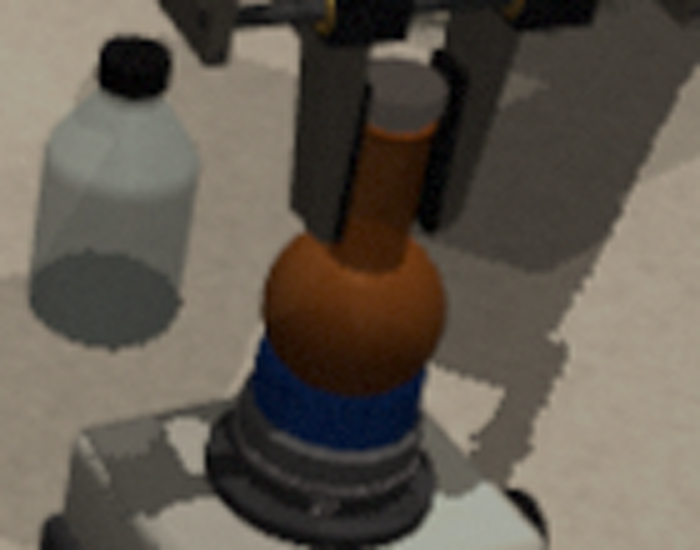

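```bash
python3 -c "
from workcell import *
print(current_contact_force(),current_ee_pos());print(job_done())"
```

```text
[-4.83727274 -1.22019526 18.20542392] [0.53209758 0.29644723 0.21839012]
the job is handed in; nothing more can be done
None
```

I handed the job in with the blue ring home in the mixer head and the amber flask held upright in it. The arm was pressing down with about 18–20 N and the head was at its bottom stop, at about 35 s on the clock. The hand-in returned no verdict.

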